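Swap the channel and the tee bracket in the sloping parts stand

TASK

The U-channel and the T-shaped bracket have been put in each other's compartments of the sloping wooden stand. Swap them, so that each lies flat on the floor of the compartment the other came from, lengthwise and the same way up as before. Leave the dog-bone link in its own compartment, do not bump the light bar over the stand, and leave the other things on the bench where they are.

Things in the scene. Friction and masses are not known exactly. Their poses are not given: they have to be found in the camera images.
- tray: Floor of the sloping wooden stand (fixed). Origin: middle of the floor's upper surface, 85 mm above the bench. x runs up the slope, away from the robot, 30 degrees above level; y is level, to the left; z is square out of the floor, leaning 30 degrees from vertical towards the robot. Three compartments side by side along y. From above the stand covers 200 mm (90 before the origin) by 312 mm.
- bay0 (a point): Middle of the floor of the right-hand compartment (seen from the robot), 102 mm right of the tray's origin; axes as the tray's. Each compartment is 184 mm long (x) and 96 mm wide inside, with walls 6 mm thick and 18 mm high.
- bay1 (a point): Middle of the floor of the middle compartment; axes as the tray's. The parts start lying against the lower end walls; one let go higher up may slide down to the wall, which does no harm.
- bay2 (a point): Middle of the floor of the left-hand compartment, y = +102 mm from the tray's origin; axes as the tray's.
- lamp: Light bar over the stand (fixed to it, not to be bumped), 350 mm long across it, underside 295 and top 320 mm above the bench. Origin: on the bench under the tray's origin; z up, x along the stand's heading. Bar from x = -28 to 0 mm, posts at x = 104, y = +-168 mm. It hangs over the parts: a gripper coming straight down strikes it, one leaning 30 degrees like the tray's z passes in front.
- channel: Plain steel U-channel, 150 mm long (x), 30 mm wide (y), 25 mm high (z), two 5 mm thick flanges standing up from a 5 mm web; about 0.3 kg. Origin: centre of its underside; z out of its open side. Can be gripped across its 30 mm width at the middle.
- tee: Plain steel T-shaped bracket, 20 mm thick (z), 150 mm long (x); the stem is 28 mm wide (y) from x = -75 to +47 mm, the cross-bar 66 mm wide from x = +47 to +75 mm; about 0.35 kg. Origin: centre of its underside, half way along its length. At the start the cross-bar is at the upper end.
- tee_grip (a point): Balance point of the T bracket: on the stem, 12 mm from its origin towards the cross-bar, 10 mm above its underside. Grip across the 28 mm stem here.
- link: Plain steel dog-bone link in the third compartment (stays put): 150 mm long (x), 22 mm wide bar with a round 48 mm eye at each end, 20 mm thick. Origin: centre of its underside.
- pad: Flat grey felt pad fixed to the bench in front of the stand, 130 mm (x) by 100 mm (y), 4 mm thick, with nothing on it: a handy free place to put a part down for a while. It is shorter than the parts, and the front edge of the stand (about 20 to 60 mm above the bench) may stand within 30 mm of its far end. Origin: centre of its underside, on the bench.
- mug: White ceramic mug, 72 mm across, 75 mm high, with a handle that reaches about 37 mm beyond its side at its +y; loose. Origin: centre of its underside.
- jar: Clear plastic jar with a black cap, 60 mm across, 70 mm high; loose. Origin: centre of its underside.
- tape: Cardboard tube ring lying flat, 90 mm across, 68 mm hole, 45 mm high; loose. Origin: centre of its underside.
- pan: Round black pan of steel pins, 230 mm across its rim, 55 mm high; loose, to the left. Origin: centre of its underside.
- carton: Cardboard carton 160 x 120 x 110 mm (x, y, z); loose, to the right. Origin: centre of its underside.
- brush: Wooden-handled brush lying on the bench at the right, about 200 mm long along its x; loose. Origin: underside.

How it is judged:
By the outcome, as a careful person would: the job done as asked, in the order asked, and still so for the second after the job is handed in, with the robot touching nothing.
It also fails if it takes over 72 s, if anything falls off the work surface, if the arm or the gripper's body presses on something with over 40 N, if the wrist force passes 120 N, or if a joint passes its speed limit or range.

ROBOT

A 6-joint arm with a two-finger parallel gripper is mounted at the origin on the work surface. World frame = base frame: x ahead of the robot, y to its left, z up, the work surface at z = 0. Lengths are in m, angles in degrees, forces in N, time in s.
With the tool pointing down it reaches from about 0.3 to 0.825 m from the base axis. Payload 5.4 kg.
Tool frame: the origin (TCP) lies between the finger pads; the fingertips stand 17 mm ahead of it and the grasp point (between the pads) lies 2 mm behind it; x points along the fingers, y is the direction in which the jaws open and shut, and the axes are right-handed (so a half turn about x gives the same grasp; the last joint's range is limited). The gripper opens to 92 mm and grips with 3 to 60 N. Pads are 20 mm wide; open, the fingers measure 128 mm over their backs; the gripper's body (75 mm by 189 mm) begins 69 mm behind the grasp point.
Start: joints at [58.321, 9.076, 91.501, -0, 79.423, -12.038], TCP at [0.193, 0.542, 0.232] pointing down, gripper open.
Joint ranges: [-166.64, 166.64], [-54.1, 131.32], [10.49, 154.53], [-73.88, 253.88], [9.74, 151.15], [-171.62, 171.62]. Speed limits (degrees/s): [147.25, 147.25, 180, 180, 180, 180].

INTERFACE

Orientations are given as [roll, pitch, yaw] about the fixed x, y, z axes, in that order (R = Rz(yaw) Ry(pitch) Rx(roll)).
In Python, from workcell import robot gives the robot as it stands. Calls block until the motion is done:
- robot.move_ptp(position, orientation): joint-space move of the TCP to a pose.
- robot.move_linear(position, rot=None, max_speed=0.15, threshold=None): straight line of the TCP; rot=None keeps the orientation; max_speed is the mean speed in m/s. With threshold (N) it stops when the force on the tool has changed by that much, and returns True; else False.
- robot.move_j(angles): joint-space move.
- robot.command_gripper(opening): opening from 0.0 (shut) to 1.0 (fully open); the grip force is fixed at half the most; returns when the fingers have stopped.
- robot.hold(seconds).
- robot.ik(position, orientation): joint angles nearest the present ones, or None.
- robot.sense(): the state.
- robot.snapshot(name): name is "scene" or "top" or "wrist"; returns the picture (400x640x3 uint8, red, green, blue); there is no depth.
- robot.camera_info(name): a dict with "fx", "fy", "cx", "cy" (pixels), "xyz" and "attitude" of the camera in the world. Camera axes: x right, y up, looking along -z (the intrinsics and any distortion apply to the point x, -y, -z); pixel columns grow to the right and rows downward; lengths in m; the calibration is good to about 2 mm. The wrist camera is an equidistant fisheye: a pixel r from the principal point sees the ray r / f radians off the axis. A picture is of the moment at which its call begins: read the wrist's pose just before it. camera_info takes no time and is no camera call; for the wrist camera it gives the pose at the moment of the call.
A pose or a line that the arm cannot do raises robot.MotionError and nothing moves.
- robot.close_job(): hands the job in, once; it reports no verdict.
Trained networks look in the newest picture that a camera, given by its name, has taken for a name from the list of things; names that differ only in an ending like _2 or _b are one class to them, and where a whole thing is asked for, a point or a joint stands for the part that bears it (a point fixed in the world has none). Each returns a list of dicts, best first, with "score" (0 to 1); they miss things now and then, are a little off and sometimes report something else, mostly with a low value. They report only what shows in the picture. A call takes as long as a camera call.
- robot.cut_out(camera, thing): "pixels" (400x640 bool, what is visible of it).
- robot.pinpoint(camera, thing): "location" ([x, y, z] in m, in the coordinates of the camera as it stood for that picture, good to about 4 mm: a listed point, or the origin of a listed thing).
The state is a dict: "clock": time; "q": joint angles; "qd": joint speeds; "joint_efforts": joint torques, N m; "tool_pos": TCP position; "eef_rot": TCP orientation; "ft_force": force on the tool from outside, world axes, zero at the start; "torque": the same for the moment, N m; "gripper_width": opening from 0.0 (shut) to 1.0 (fully open).
Only numpy, scipy, OpenCV 4.12 (cv2) and the standard library are available. Lean on these libraries where they do the work, as an engineer would, in place of code of your own. Each camera call takes 0.05 s, during which the arm holds its last target.

## Working session

There is one attempt and no reset: what is moved stays moved. The work goes in short steps, each a Python script; the robot and the scene stay as the last script left them, time stands still between calls to the robot, and variables do not carry over. Pictures are saved under pics/ and viewed, and the job is handed in when it is done.

```bash
mkdir -p pics; ls; python3 - <<'E'
from workcell import robot
import cv2,numpy as np
print(robot.sense())
for n in ["scene","top","wrist"]:
    print(n,robot.camera_info(n))
    im=robot.snapshot(n); cv2.imwrite(f"pics/{n}0.png",im[:,:,::-1])
    for t in ["tray","channel","tee","tee_grip","link","pad","mug","jar","tape","lamp"]:
        r=robot.pinpoint(n,t)
        print(t,[(d["score"],np.round(d["location"],4).tolist()) for d in r[:2]])
print(robot.sense()["clock"])
E
```

```text
pics
{'clock': 0.0, 'q': array([ 5.83219844e+01,  9.11223590e+00,  9.15689044e+01, -6.11342157e-04,
        7.94232941e+01, -1.20374443e+01]), 'qd': array([ 0.00741927,  0.00892997, -0.06587519, -0.02637218,  0.01030203,
       -0.00545194]), 'joint_efforts': array([ 1.96861962e-03, -3.85554600e+01, -3.22116637e+01,  7.02655711e-02,
        3.75737250e-02, -1.05032805e-04]), 'tool_pos': array([0.19297888, 0.54103949, 0.23065153]), 'eef_rot': array([-101.70785872,   89.89556387, -121.34831719]), 'ft_force': array([-0.45911358, -0.48068902, -0.27085454]), 'torque': array([-0.04823779, -0.02572249, -0.00977885]), 'gripper_width': 0.9981516200246014}
scene {'fx': 407.69915456539525, 'fy': 407.69915456539525, 'cx': 317.60581725907724, 'cy': 199.4670844650315, 'xyz': array([ 1.33417573, -0.51734968,  0.81037615]), 'attitude': array([53.48469951, -0.20666428, 57.71764916])}
tray []
channel [(0.56, [0.0293, -0.0644, -1.1513])]
tee [(0.84, [0.1179, -0.0344, -1.1888])]
tee_grip [(0.86, [0.1205, -0.0212, -1.177])]
link [(0.45, [-0.0631, -0.095, -1.11])]
pad [(0.63, [0.0069, 0.0058, -1.3775]), (
[... 407 characters left out ...]

channel [(0.62, [0.0414, 0.1081, -1.496])]
tee [(0.72, [0.2607, -0.1032, -1.5282])]
tee_grip [(0.93, [-0.0627, 0.1263, -1.4829])]
link [(0.71, [0.1443, 0.1023, -1.4951])]
pad [(0.94, [-0.0627, -0.0999, -1.5313]), (0.74, [-0.4699, -0.0255, -1.554])]
mug [(0.89, [-0.2303, -0.0793, -1.5399])]
jar [(0.76, [0.101, -0.1006, -1.5335])]
tape [(0.58, [0.2593, -0.1055, -1.528])]
lamp []
wrist {'fx': 309.70691628693146, 'fy': 309.70691628693146, 'cx': 322.8544869483551, 'cy': 200.940768481532, 'xyz': array([0.13151324, 0.56423001, 0.38541082]), 'attitude': array([-1.37336108e+01,  6.55181239e-02,  7.02915335e+01])}
tray []
channel []
tee []
tee_grip []
link []
pad []
mug []
jar []
tape []
lamp []
1.65
```

View pics/scene0.png

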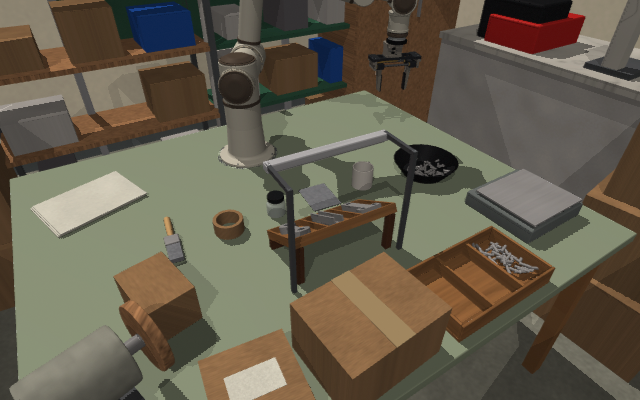

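View pics/top0.png

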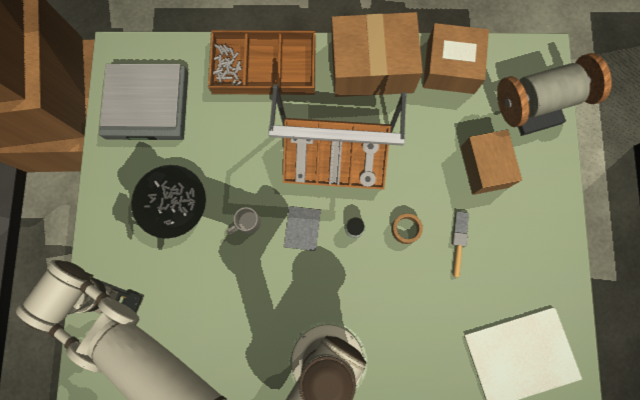

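```bash
cat > h.py <<'E'
from workcell import robot
import cv2,numpy as np
from scipy.spatial.transform import Rotation as R
def Rm(a): return R.from_euler('xyz',a,degrees=True).as_matrix()
def c2w(info,p): return Rm(info['attitude'])@np.array(p)+info['xyz']
def proj(info,P):
    P=np.atleast_2d(P); c=(P-info['xyz'])@Rm(info['attitude'])
    return np.c_[info['cx']+info['fx']*c[:,0]/-c[:,2], info['cy']+info['fy']*-c[:,1]/-c[:,2]]
def ray(info,u,v):
    d=np.array([(u-info['cx'])/info['fx'],-(v-info['cy'])/info['fy'],-1]); return info['xyz'],Rm(info['attitude'])@d
E
python3 - <<'E'
from h import *
D={"scene":dict(channel=[0.0293,-0.0644,-1.1513],tee=[0.1179,-0.0344,-1.1888],tee_grip=[0.1205,-0.0212,-1.177],link=[-0.0631,-0.095,-1.11],pad=[0.0069,0.0058,-1.3775],mug=[0.1571,0.055,-1.4375],jar=[-0.1313,-0.0347,-1.3022],tape=[-0.2692,-0.0918,-1.2364]),
"top":dict(channel=[0.0414,0.1081,-1.496],tee=[0.2607,-0.1032,-1.5282],tee_grip=[-0.0627,0.1263,-1.4829],link=[0.1443,0.1023,-1.4951],pad=[-0.0627,-0.0999,-1.5313],mug=[-0.2303,-0.0793,-1.5399],jar=[0.101,-0.1006,-1.5335],tape=[0.2593,-0.1055,-1.528])}
for c in D:
    i=robot.camera_info(c)
    for t in D[c]: print(c,t,c2w(i,D[c][t]).round(4))
E
```

```text
scene channel [ 0.6014 -0.0166  0.0737]
scene tee [0.6081 0.0839 0.0758]
scene tee_grip [0.6108 0.0852 0.0934]
scene link [ 0.5955 -0.1222  0.0733]
scene pad [ 0.4005  0.0841 -0.0046]
scene mug [ 4.152e-01  2.525e-01 -2.000e-04]
scene jar [ 0.3982 -0.078   0.0072]
scene tape [ 3.980e-01 -2.409e-01 -1.000e-04]
top channel [ 0.5984 -0.0216  0.0737]
top tee [ 3.993e-01 -2.423e-01  2.000e-04]
top tee_grip [0.6127 0.0825 0.0911]
top link [ 0.5937 -0.1245  0.0725]
top pad [0.3996 0.0811 0.0011]
top mug [ 0.4196  0.249  -0.0017]
top jar [ 0.4011 -0.0825 -0.0029]
top tape [ 0.397  -0.2409 -0.    ]
```

```bash
cat >> h.py <<'E'
def trayR(h): return Rm([0,0,h])@Rm([0,-30,0])   # x up slope, y left, z out
def toolrot(Rt,s=1):
    x=-Rt[:,2]; y=s*Rt[:,1]; z=np.cross(x,y)
    return R.from_matrix(np.c_[x,y,z]).as_euler('xyz',degrees=True)
def chk(p,o):
    q=robot.ik(list(p),list(o)); return None if q is None else np.round(q,1)
E
python3 - <<'E'
from h import *
s=robot.sense(); i=robot.camera_info("wrist")
Rt=Rm(s['eef_rot']); print("cam in tool",Rt.T@(i['xyz']-s['tool_pos'])); print(Rt.T@Rm(i['attitude']))
T=trayR(-3.2); o=np.array([.615,-.018,.085])
for sg in (1,-1):
    r=toolrot(T,sg); print(sg,r)
    for y in (0.102,0):
        for z in (.021,.1,.2): print(y,z,chk(o+T@[-.01,y,z],r))
    rv=toolrot(Rm([0,0,-3.2]),sg); print("pad",rv,chk([.4,.082,.03],rv),chk([.4,.082,.2],rv))
im=cv2.imread('pics/top0.png')[80:260,200:440]; cv2.imwrite('pics/topz.png',cv2.resize(im,None,fx=3.2,fy=3.2,interpolation=cv2.INTER_CUBIC))
E
```

```text
cam in tool [-0.15380657  0.00062139 -0.06579231]
[[ 1.16728437e-03  2.37405181e-01 -9.71410015e-01]
 [ 9.99998587e-01  8.98042475e-04  1.42111224e-03]
 [ 1.20974686e-03 -9.71410301e-01 -2.37403797e-01]]
1 [ 1.98784668e-16  6.00000000e+01 -3.20000000e+00]
0.102 0.021 [ -3.4   4.7 117.9   0.2  27.4 -90.4]
0.102 0.1 [ -3.4  -8.1 121.4   0.2  36.7 -90.3]
0.102 0.2 [ -3.4 -22.9 122.7   0.2  50.1 -90.3]
0 0.021 [ -16.8    2.4  120.3   14.1   28.7 -114.3]
0 0.1 [ -18.1  -11.   123.9   11.9   38.6 -112.4]
0 0.2 [ -20.3  -26.6  125.3   10.6   52.9 -111.4]
pad [ 3.2 90.   0. ] [ -5.5   0.4 126.3  -0.   53.3 -92.3] [ -5.5 -15.7 118.8   0.   76.9 -92.3]
-1 [180.   60.   -3.2]
0.102 0.021 [ -3.4   4.7 117.9   0.2  27.4  89.6]
0.102 0.1 [ -3.4  -8.1 121.4   0.2  36.7  89.7]
0.102 0.2 [ -3.4 -22.9 122.7   0.2  50.1  89.7]
0 0.021 [-16.8   2.4 120.3  14.1  28.7  65.7]
0 0.1 [-18.1 -11.  123.9  11.9  38.6  67.6]
0 0.2 [-20.3 -26.6 125.3  10.6  52.9  68.6]
pad [-176.8   90.     0. ] [ -5.5   0.4 126.3  -0.   53.3  87.7] [ -5.5 -15.7 118.8   0.   76.9  87.7]<sys>:0: UserWarning: Gimbal lock detected. Setting third angle to zero since it is not possible to uniquely determine all angles.
```

View pics/topz.png

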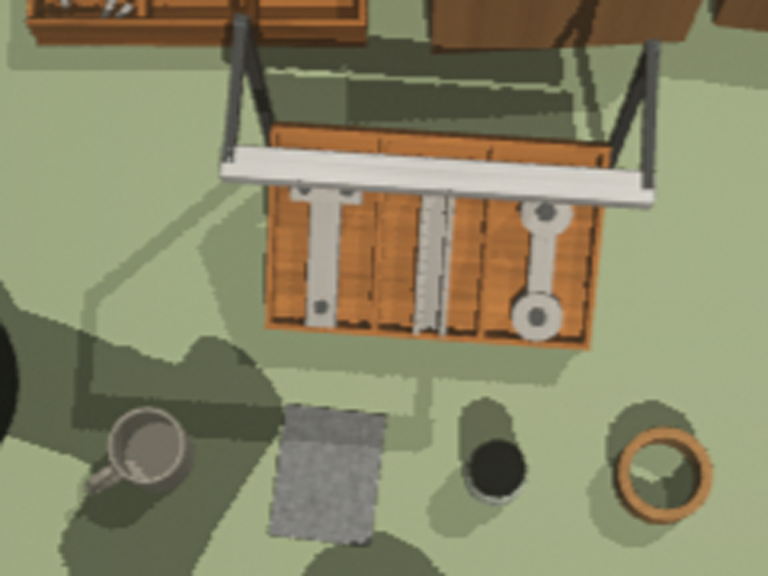

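```bash
python3 - <<'E' 2>/dev/null
from h import *
T=trayR(-3.3); o=np.array([.615,-.018,.085]); r=toolrot(T)
v=o+T@[-.02,.045,.17]; w=v+np.array([-.1,0,.05])
print(v,w,chk(v,r),chk(w,r))
robot.command_gripper(0.5)
robot.move_ptp(list(w),list(r))
robot.move_linear(list(v),max_speed=.25)
i=robot.camera_info("wrist"); s=robot.sense()
im=robot.snapshot("wrist"); cv2.imwrite("pics/w1.png",im[:,:,::-1])
for t in ["channel","tee","tee_grip","link"]:
    r_=robot.pinpoint("wrist",t)
    print(t,[(d["score"],c2w(i,d["location"]).round(4).tolist()) for d in r_[:2]])
import pickle; pickle.dump(i,open("w1.pkl","wb"))
print(s['clock'],s['tool_pos'],s['eef_rot'])
E
```

```text
[0.51543954 0.03281536 0.22222432] [0.41543954 0.03281536 0.27222432] [ -12.6  -22.6  126.1    6.4   47.  -102.4] [ -17.8  -47.2  134.5    8.    63.7 -106.2]
channel [(0.57, [0.6044, -0.0156, 0.0753])]
tee [(0.55, [0.604, 0.0826, 0.0748])]
tee_grip [(0.8, [0.6161, 0.0803, 0.0917]), (0.63, [0.4684, 0.4877, -0.0033])]
link [(0.93, [0.5931, -0.1244, 0.0767]), (0.45, [0.4712, 0.489, -0.0001])]
5.0583 [0.51510636 0.03337433 0.22196386] [ 2.88230337e-02  6.00836772e+01 -3.21127559e+00]
```

View pics/w1.png

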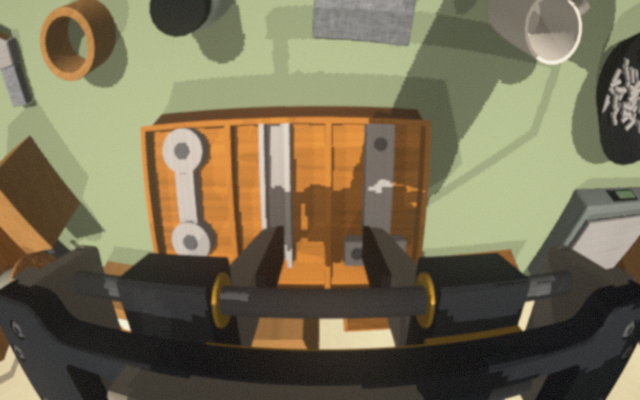

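```bash
cat >> h.py <<'E'
import pickle
def fproj(info,P):
    P=np.atleast_2d(P); c=(P-info['xyz'])@Rm(info['attitude'])
    c=c*[1,-1,-1]; rr=np.hypot(c[:,0],c[:,1]); th=np.arctan2(rr,c[:,2])
    return np.c_[info['cx']+info['fx']*th*c[:,0]/rr, info['cy']+info['fy']*th*c[:,1]/rr]
def fray(info,u,v):
    a=(u-info['cx'])/info['fx']; b=(v-info['cy'])/info['fy']; th=np.hypot(a,b)
    d=np.array([np.sin(th)*a/th,-np.sin(th)*b/th,-np.cos(th)]); return info['xyz'],Rm(info['attitude'])@d
E
python3 - <<'E' 2>/dev/null
from h import *
i=pickle.load(open('w1.pkl','rb')); T=trayR(-3.3); o=np.array([.615,-.018,.085])
im=cv2.imread('pics/w1.png'); x0,y0,k=130,100,2.5
z=cv2.resize(im[100:300,130:440],None,fx=k,fy=k,interpolation=cv2.INTER_CUBIC); cv2.imwrite('pics/w1raw.png',z)
def line(a,b,c):
    P=np.array([o+T@(np.array(a)*(1-t)+np.array(b)*t) for t in np.linspace(0,1,20)])
    q=((fproj(i,P)-[x0,y0]+.5)*k).astype(int); cv2.polylines(z,[q.reshape(-1,1,2)],False,c,1)
for y in (-.156,-.150,-.054,-.048,.048,.054,.15,.156): line([-.098,y,.018],[.098,y,.018],(0,255,0))
for x in (-.098,-.092): line([x,-.156,.018],[x,.156,.018],(255,0,0))
line([-.092,-.15,0],[-.092,.15,0],(255,255,0))
cv2.imwrite('pics/w1z.png',z)
E
```

```text
(no output)
```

View pics/w1z.png

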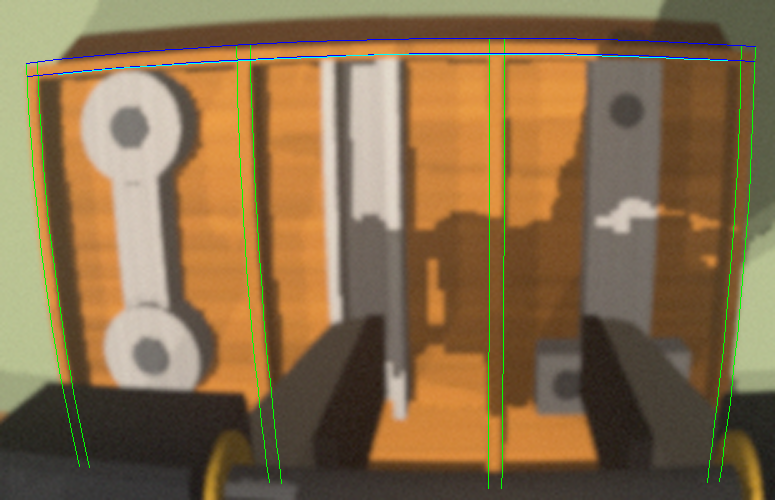

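View pics/w1raw.png

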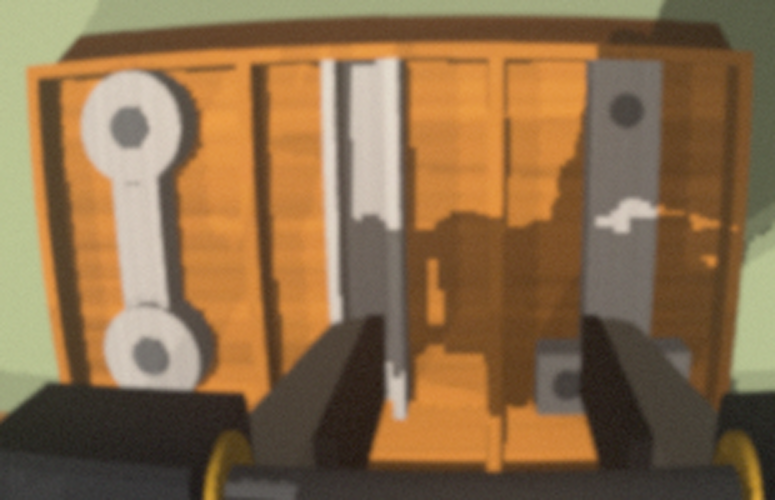

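```bash
cat >> h.py <<'E'
H=-3.3; T=trayR(H); o=np.array([.616,-.018,.0845])
def hit(i,u,v,z):
    c,d=fray(i,u,v); c=T.T@(c-o); d=T.T@d; return c+d*(z-c[2])/d[2]
E
python3 - <<'E' 2>/dev/null
from h import *
i=pickle.load(open('w1.pkl','rb'))
for n,u,v,z in [("chL",321,65,.025),("chR",401,65,.025),("chL",331,300,.025),("chR",405,300,.025),("chRend",405,418,.025),("teeL",587,65,.02),("teeR",662,65,.02),("teeL",584,250,.02),("teeR",658,250,.02),("teebarlow",560,340,.02),("tee bar L",536,360,.02),("bar R",692,360,.02),("bartop",560,413,.02)]:
    print(n,hit(i,130+u/2.5-.5*0,100+v/2.5,z).round(4))
E
```

```text
chL [-0.0885 -0.0171  0.025 ]
chR [-0.0877  0.0144  0.025 ]
chL [ 0.0065 -0.0164  0.025 ]
chR [0.0063 0.0143 0.025 ]
chRend [0.0594 0.0126 0.025 ]
teeL [-0.0879  0.0866  0.02  ]
teeR [-0.0888  0.1168  0.02  ]
teeL [-0.0134  0.087   0.02  ]
teeR [-0.0134  0.1179  0.02  ]
teebarlow [0.0254 0.0782 0.02  ]
tee bar L [0.0343 0.0683 0.02  ]
bar R [0.0354 0.1363 0.02  ]
bartop [0.0593 0.0794 0.02  ]
```

```bash
cat >> h.py <<'E'
r=toolrot(T)
def tp(x,y,z): return list(o+T@[x,y,z])
def st(m=''):
    s=robot.sense(); p=T.T@(s['tool_pos']-o)
    print(m,'t',round(s['clock'],2),'tray',p.round(4),'w',s['tool_pos'].round(4),'rot',s['eef_rot'].round(1),'F',s['ft_force'].round(1),'g',round(s['gripper_width']*92,1))
E
python3 - <<'E' 2>/dev/null
from h import *
r=list(r)
robot.move_linear(tp(-.016,-.001,.08),rot=r,max_speed=.2); st('above')
robot.hold(.2); st()
c=robot.move_linear(tp(-.016,-.001,.021),max_speed=.06,threshold=12); st('down %s'%c)
im=robot.snapshot("wrist"); cv2.imwrite("pics/w2.png",im[:,:,::-1])
E
```

```text
above t 5.97 tray [-0.0156 -0.001   0.0805] w [ 0.5622 -0.0159  0.1464] rot [-0.  60.  -3.3] F [-0.1 -0.2  1.4] g 45.9
 t 6.17 tray [-0.0149 -0.0006  0.0811] w [ 0.5626 -0.0156  0.1473] rot [-0.1 59.9 -3.3] F [-0.4  0.   0.3] g 46.4
down False t 7.3 tray [-0.0156 -0.001   0.0213] w [ 0.5918 -0.0177  0.0951] rot [-0.  60.  -3.3] F [-0.1 -0.2 -0. ] g 46.0
```

View pics/w2.png

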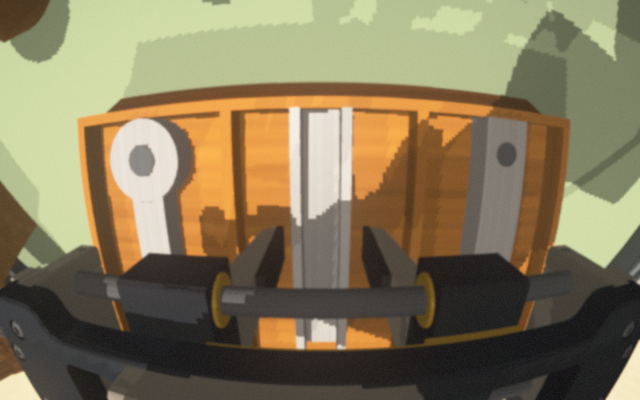

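The channel (columns 290–352) lies midway between the fingers (about 262 and 383), and the fingers clear both dividers. I'll grip it and lift.

```bash
python3 - <<'E' 2>/dev/null
from h import *
robot.command_gripper(0.2); st('grip')
robot.move_linear(tp(-.016,-.001,.10),max_speed=.12); st('lift')
rp=toolrot(Rm([0,0,-6.])); P=[.400,.0825,.13]
print(rp,chk(P,rp),chk([.4,.0825,.0225],rp))
m=robot.camera_info("wrist"); im=robot.snapshot("wrist"); cv2.imwrite("pics/w3.png",im[:,:,::-1])
E
```

```text
grip t 7.73 tray [-0.0155 -0.0013  0.0212] w [ 0.5919 -0.0179  0.0951] rot [-0.  60.  -3.3] F [-1.8 -2.5  2.6] g 30.1
lift t 8.54 tray [-0.0173 -0.0008  0.0992] w [ 0.5515 -0.015   0.1617] rot [ 0.1 60.1 -3.2] F [ 0.  -0.4 -3.6] g 29.9
[ 6. 90.  0.] [ -5.4 -10.6 123.1  -0.   67.6 -89.4] [ -5.4   1.4 126.4  -0.   52.2 -89.4]
```

View pics/w3.png

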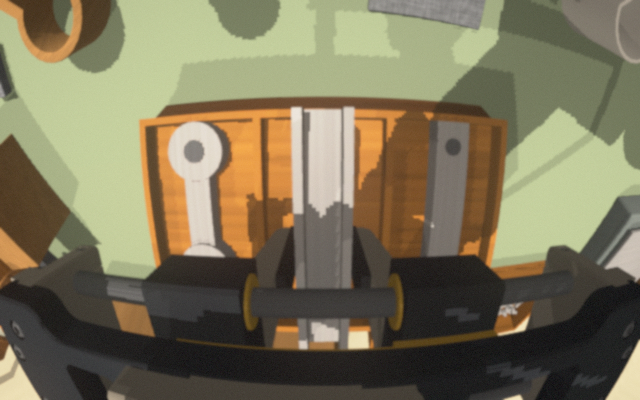

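```bash
python3 - <<'E' 2>/dev/null
from h import *
rp=[0,89.95,-6.]
robot.move_linear([.400,.0825,.13],rot=rp,max_speed=.15); st('over pad')
robot.move_linear([.400,.0825,.04],max_speed=.12); robot.hold(.15); st('low')
c=robot.move_linear([.400,.0825,.0225],max_speed=.03,threshold=6); st('down %s'%c)
robot.command_gripper(0.5); st('open')
robot.move_linear([.400,.0825,.13],max_speed=.15)
i=robot.camera_info("wrist"); pickle.dump(i,open("w4.pkl","wb"))
im=robot.snapshot("wrist"); cv2.imwrite("pics/w4.png",im[:,:,::-1]); st()
d=robot.pinpoint("wrist","channel"); print([(x["score"],c2w(i,x["location"]).round(4)) for x in d])
E
```

```text
over pad t 9.97 tray [-0.1685  0.0876  0.1501] w [0.4005 0.0822 0.1302] rot [-3.9 89.9 -9.9] F [-0.2 -0.1 -3.4] g 29.9
low t 11.02 tray [-0.2128  0.0879  0.0725] w [0.4009 0.0824 0.0409] rot [ 1.1 89.8 -4.9] F [-0.4  0.4 -3.2] g 29.8
down True t 11.53 tray [-0.2219  0.0879  0.059 ] w [0.3998 0.0825 0.0247] rot [-20.9  90.  -26.9] F [-0.6  0.7  3.5] g 29.9
open t 11.96 tray [-0.2234  0.0879  0.0591] w [0.3984 0.0826 0.024 ] rot [-178.8   89.9  175.2] F [-0.4 -0.3 -0.2] g 45.8
 t 12.87 tray [-0.1705  0.0879  0.1496] w [0.399  0.0826 0.1288] rot [-179.2   89.8  174.8] F [-0.5 -0.7  0.8] g 46.1
[(0.57, array([0.4025, 0.0836, 0.0018]))]
```

View pics/w4.png

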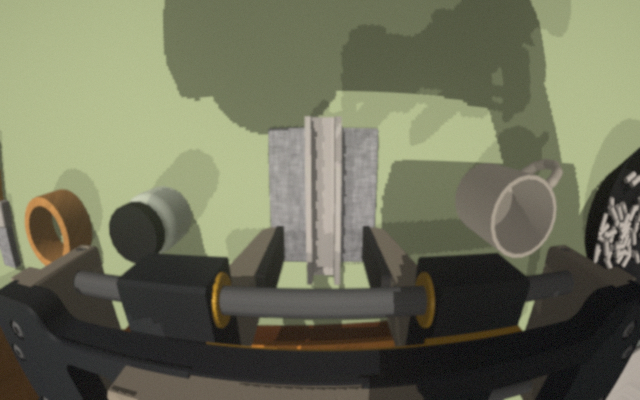

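```bash
python3 - <<'E' 2>/dev/null
from h import *
r=list(r)
robot.move_linear(tp(-.004,.102,.10),rot=r,max_speed=.18); robot.hold(.15); st('above')
im=robot.snapshot("wrist"); cv2.imwrite("pics/w5.png",im[:,:,::-1])
c=robot.move_linear(tp(-.004,.102,.021),max_speed=.07,threshold=12); st('down %s'%c)
robot.command_gripper(0.2); st('grip')
robot.move_linear(tp(-.004,.102,.09),max_speed=.12); robot.hold(.1); st('lift')
im=robot.snapshot("wrist"); cv2.imwrite("pics/w6.png",im[:,:,::-1])
E
```

```text
above t 14.18 tray [-0.0041  0.102   0.1001] w [0.5683 0.0869 0.1691] rot [-0.  60.  -3.3] F [-0.5 -0.2  0.5] g 46.0
down False t 15.5 tray [-0.0036  0.102   0.0213] w [0.6081 0.0847 0.1012] rot [-0.  60.  -3.3] F [ 0.1 -0.1  0.2] g 45.8
grip t 15.91 tray [-0.0038  0.102   0.0212] w [0.608  0.0847 0.101 ] rot [ 0.  60.  -3.3] F [-2.3  0.   3.1] g 27.7
lift t 16.73 tray [-0.0054  0.1019  0.089 ] w [0.5728 0.0866 0.1588] rot [-0.  60.2 -3.3] F [ 0.2  0.6 -3.8] g 27.7
```

View pics/w6.png

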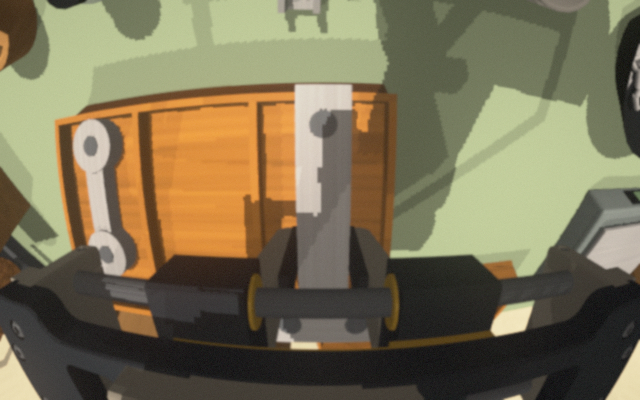

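```bash
python3 - <<'E' 2>/dev/null
from h import *
r=list(r)
robot.move_linear(tp(0,0,.085),rot=r,max_speed=.15)
robot.move_linear(tp(0,0,.035),max_speed=.1); robot.hold(.15); st('low')
c=robot.move_linear(tp(0,0,.0195),max_speed=.03,threshold=5); st('down %s'%c)
robot.command_gripper(0.5); robot.hold(.2); st('open')
robot.move_linear(tp(0,0,.10),max_speed=.15)
i=robot.camera_info("wrist"); pickle.dump(i,open("w7.pkl","wb"))
im=robot.snapshot("wrist"); cv2.imwrite("pics/w7.png",im[:,:,::-1]); st()
d=robot.pinpoint("wrist","channel"); print([(x["score"],c2w(i,x["location"]).round(4)) for x in d])
E
```

```text
low t 18.42 tray [0.0008 0.     0.0357] w [ 0.5989 -0.017   0.1158] rot [-0.  59.9 -3.3] F [-0.1 -1.2 -3.6] g 27.6
down True t 18.89 tray [-0.0001 -0.0001  0.0211] w [ 0.6054 -0.0174  0.1027] rot [ 0.  60.  -3.3] F [-0.7 -0.1  3.3] g 27.7
open t 19.55 tray [-0.003   0.0005  0.0204] w [ 0.6033 -0.0168  0.1007] rot [ 0.1 60.3 -3.2] F [ 0.1  0.9 -0.2] g 45.8
 t 20.28 tray [-0.0009  0.0001  0.0992] w [ 0.5657 -0.015   0.17  ] rot [ 0.2 60.4 -3.1] F [0.  0.  0.3] g 46.1
[]
```

View pics/w7.png

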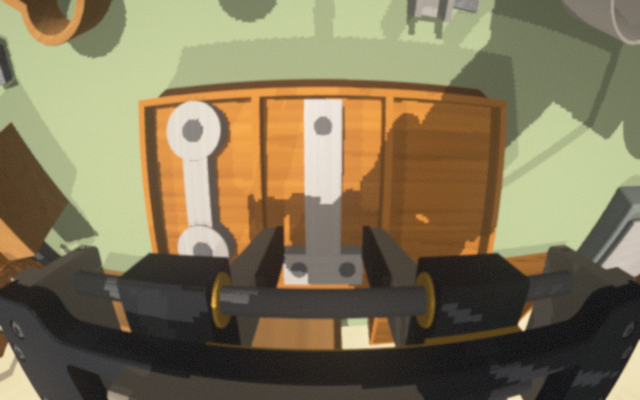

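The T (columns 304–342) lies straight in the middle bay, with its cross-bar at the upper end. Next I'll fetch the channel.

```bash
python3 - <<'E' 2>/dev/null
from h import *
r=list(r)
robot.move_linear([.399,.0825,.13],rot=[0,89.95,-6.],max_speed=.18)
robot.hold(.15); st('above')
c=robot.move_linear([.399,.0825,.0255],max_speed=.08,threshold=12); st('down %s'%c)
robot.command_gripper(0.2); st('grip')
robot.move_linear([.399,.0825,.14],max_speed=.15); robot.hold(.1); st('lift')
im=robot.snapshot("wrist"); cv2.imwrite("pics/w8.png",im[:,:,::-1])
E
```

```text
above t 21.73 tray [-0.1694  0.0876  0.1506] w [0.3994 0.0822 0.1302] rot [-2.2 89.9 -8.2] F [ 0.1  0.5 -0.2] g 46.2
down False t 23.19 tray [-0.2214  0.0878  0.0603] w [0.3995 0.0825 0.026 ] rot [ 0.3 89.9 -5.7] F [-0.2  0.4  0.3] g 46.0
grip t 23.57 tray [-0.2217  0.0879  0.0602] w [0.3993 0.0825 0.0258] rot [ 2.3 89.9 -3.7] F [-0.  -0.1  2. ] g 29.7
lift t 24.59 tray [-0.1665  0.0879  0.1586] w [0.3979 0.0826 0.1386] rot [-179.3   89.9  174.7] F [-0.3  0.3 -4. ] g 30.0
```

View pics/w8.png

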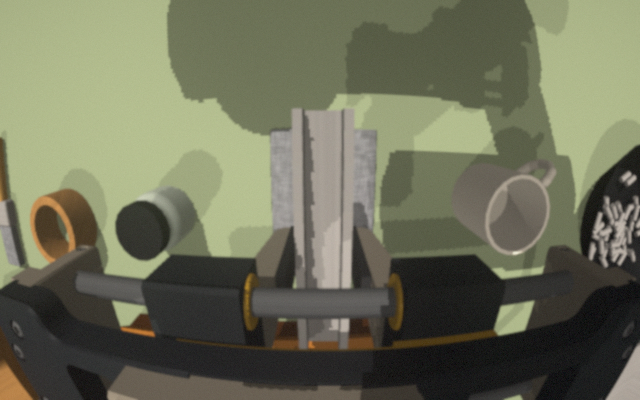

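```bash
python3 - <<'E' 2>/dev/null
from h import *
r=list(r)
robot.move_linear(tp(-.012,.102,.10),rot=r,max_speed=.15)
robot.move_linear(tp(-.012,.102,.036),max_speed=.1); robot.hold(.15); st('low')
c=robot.move_linear(tp(-.012,.102,.0195),max_speed=.03,threshold=5); st('down %s'%c)
robot.command_gripper(0.5); robot.hold(.2); st('open')
robot.move_linear(tp(-.012,.102,.10),max_speed=.15)
robot.move_linear(tp(-.02,.045,.17),rot=r,max_speed=.2); robot.hold(.1)
i=robot.camera_info("wrist"); pickle.dump(i,open("w9.pkl","wb"))
im=robot.snapshot("wrist"); cv2.imwrite("pics/w9.png",im[:,:,::-1]); st()
z=cv2.resize(im[100:300,130:440,::-1],None,fx=2.5,fy=2.5,interpolation=cv2.INTER_CUBIC); cv2.imwrite('pics/w9z.png',z)
for t in ["channel","tee","link"]:
    d=robot.pinpoint("wrist",t); print(t,[(x["score"],(T.T@(c2w(i,x["location"])-o)).round(4)) for x in d])
E
```

```text
low t 26.83 tray [-0.0112  0.1021  0.0366] w [0.5939 0.0855 0.1106] rot [ 0.  59.9 -3.3] F [-0.3  0.7 -4.1] g 29.8
down True t 27.32 tray [-0.0121  0.102   0.0218] w [0.6005 0.0851 0.0973] rot [-0.  60.  -3.3] F [-0.6  0.5  2.4] g 29.5
open t 27.95 tray [-0.015   0.102   0.0212] w [0.5984 0.0852 0.0954] rot [-0.  60.3 -3.3] F [-0.5  1.1 -0.2] g 45.9
 t 29.38 tray [-0.0212  0.0457  0.1687] w [0.5161 0.0335 0.22  ] rot [ 0.1 60.2 -3.2] F [-0.8  1.5  0.1] g 46.2
channel [(0.85, array([-0.0097,  0.1014, -0.0006]))]
tee []
link [(0.71, array([-0.0189, -0.1054, -0.0017]))]
```

View pics/w9z.png

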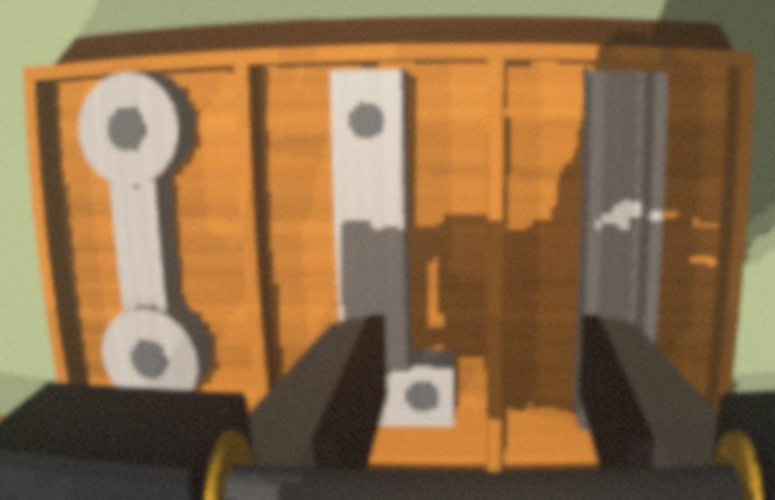

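Both parts lie flat and straight in the swapped bays. The T is at zoomed columns 330–405 with its cross-bar up the slope, the channel is at 585–667 with its open side up, and the link hasn't moved. I'll back off and check the whole bench.

```bash
python3 - <<'E' 2>/dev/null
from h import *
p=robot.sense()['tool_pos']; robot.move_linear(list(p+[-.1,0,.05]),max_speed=.2); robot.hold(.3)
im=robot.snapshot("scene"); im2=robot.snapshot("top")
a=cv2.resize(im[110:290,160:460,::-1],(750,450),interpolation=cv2.INTER_CUBIC); cv2.imwrite('pics/s10.png',a); st()
i=robot.camera_info("top")
for c in ("top","scene"):
  i=robot.camera_info(c)
  for t in ["mug","jar","tape","tee","channel"]:
    d=robot.pinpoint(c,t); print(c,t,[(x["score"],c2w(i,x["location"]).round(3)) for x in d[:1]])
E
```

```text
t 30.63 tray [-0.0824  0.0399  0.262 ] w [0.4163 0.0335 0.2703] rot [ 0.  60.1 -3.3] F [-0.1 -0.  -0.3] g 46.1
top mug [(0.79, array([0.418, 0.25 , 0.001]))]
top jar [(0.49, array([ 0.4  , -0.083, -0.002]))]
top tape [(0.96, array([ 0.395, -0.24 , -0.   ]))]
top tee [(0.66, array([ 0.606, -0.02 ,  0.071]))]
top channel [(0.92, array([0.608, 0.084, 0.08 ]))]
scene mug [(0.64, array([ 0.413,  0.253, -0.002]))]
scene jar [(0.8, array([ 0.398, -0.076,  0.003]))]
scene tape [(0.55, array([ 0.4  , -0.243, -0.002]))]
scene tee [(0.71, array([ 0.401,  0.085, -0.003]))]
scene channel [(0.61, array([0.613, 0.086, 0.075]))]
```

View pics/s10.png

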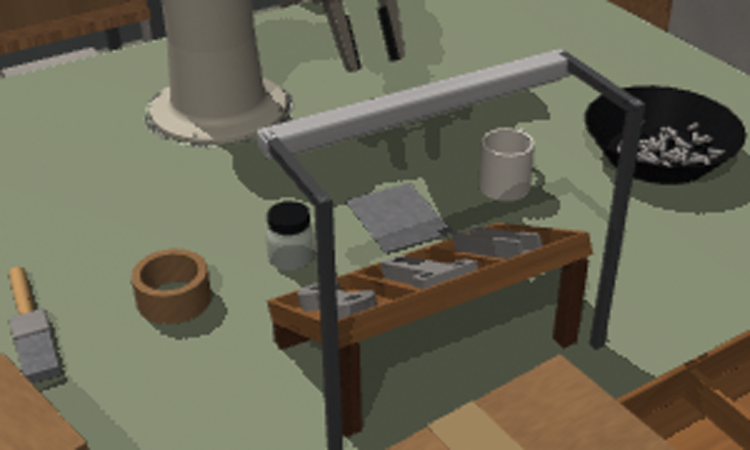

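The scene view shows the pad empty (about 400, 215), the T and channel in the middle and left bays, the lamp undisturbed and the loose things where they were.

```bash
python3 - <<'E'
from workcell import robot
print(robot.close_job(), robot.sense()['clock'])
E
```

```text
the job is handed in; nothing more can be done
the job is handed in; nothing more can be done
```

The two parts are swapped and the job is handed in, at about 31 s on the robot's clock. The channel went onto the felt pad first, then the T bracket into the middle compartment, then the channel into the left one.

- **Final placing:** the wrist, top and scene pictures show both parts flat and lengthwise, with the cross-bar still at the upper end and the channel's open side up.
- **Everything else:** the link is still in its compartment. The mug, jar and tape are within about 5 mm of where they started. I didn't measure the pan, carton and brush again, but the arm never went near the carton or brush. The light bar looks untouched and the pad is empty.
- **Forces:** wrist forces stayed within a few newtons at every check.
- **Checks that disagreed:** in the last scene picture the network reported the T on the empty pad, which the picture shows to be wrong. In the last wrist picture it missed the T altogether, though the T is plain to see there.

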